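Clear the paper wads and hold the grease gun snapped onto the tilted nipple

ROBOT

A 6-joint arm with a two-finger parallel gripper is mounted at the origin on a cart in front of the work surface, level with it; the furniture and walls round the work are solid. World frame = base frame: x ahead of the robot, y to its left, z up, the work surface at z = 0. Lengths are in m, angles in rad, forces in N, time in s.
With the tool pointing down it reaches from about 0.275 to 0.875 m from the base axis. Payload 12.5 kg.
Tool frame: the origin (TCP) lies at the very end of the fingers, on their centre line; the grasp point (between the pads) lies 19 mm behind it; z points along the fingers, y is the line along which they close (so a half turn about z gives the same grasp; the last joint's range is limited). The gripper opens to 85 mm and grips with 20 to 120 N. Pads are 22 mm wide; open, the fingers measure 114 mm over their backs; the gripper's body (76 mm by 85 mm) begins 54 mm behind the grasp point. The pads swing forward as they close: fully open they stand 13 mm farther back than shut.
Start: joints at [1.257, 0.351, 1.652, -0, 1.139, -0.085], TCP at [0.125, 0.536, 0.231] pointing down, gripper open.
Joint ranges: [-2.75, 2.75], [-0.79, 2.1], [0.01, 2.65], [-1.57, 4.71], [0.07, 3.14], [-2.87, 2.87]. Speed limits (rad/s): [2.22, 2.22, 2.79, 3.14, 3.14, 3.14].

INTERFACE

Orientations are given as a 3x3 rotation matrix whose columns are the frame's x, y, z axes.
In Python, from bench import manip gives the robot as it stands. Calls block until the motion is done:
- manip.move_ptp(position, orientation): joint-space move of the TCP to a pose.
- manip.move_l(position, attitude=None, max_speed=0.15): straight line of the TCP; attitude=None keeps the orientation; max_speed is the mean speed in m/s.
- manip.move_j(angles): joint-space move.
- manip.set_gripper(opening, effort=None): opening from 0.0 (shut) to 1.0 (fully open); effort is the grip in N (None keeps the last); returns when the fingers have stopped.
- manip.dwell(seconds).
- manip.inverse_kinematics(position, orientation): joint angles nearest the present ones, or None.
- manip.grab_frame(name): name is "side" or "top"; returns (picture, depth): 400x640x3 uint8, red, green, blue; 400x640 float32, m along the optical axis (not along the pixel's ray), 0 where there is no reading.
- manip.get_calibration(name): a dict with "camera_matrix" (3x3 intrinsics, pixels), "k1" (the pictures are not rectified: a ray, as slopes to the right and down, at radius r is drawn at 1 + k1 r^2 times it, then the intrinsics apply), "R" (3x3) and "t" (3): a world point X has camera coordinates R X + t. Camera axes: x right, y down, z forward; pixel columns grow to the right and rows downward; lengths in m; the calibration is good to about 2 mm. A picture is of the moment at which its call begins. get_calibration takes no time and is no camera call.
A pose or a line that the arm cannot do raises manip.Unreachable and nothing moves.
- manip.sign_off(): hands the job in; it is judged then, once.
Trained networks look in the newest picture that a camera, given by its name, has taken for a name from the list of things; names that differ only in an ending like _2 or _b are one class to them, and where a whole thing is asked for, a point or a joint stands for the part that bears it (a point fixed in the world has none). Each returns a list of dicts, best first, with "confidence" (0 to 1); they miss things now and then, are a little off and sometimes report something else, mostly with a low value. They report only what shows in the picture. A call takes as long as a camera call.
- manip.look_for(camera, name): "at" ([x, y, z] in m, in world coordinates, good to about 4 mm: the middle of the surface that is visible of it).
Readings, each from a call of its own:
- manip.current_time(): time.
- manip.current_qpos(): joint angles.
- manip.current_joint_vel(): joint speeds.
- manip.current_joint_torque(): joint torques, N m.
- manip.current_ee_pos(): TCP position.
- manip.current_tcp_rot(): TCP orientation.
- manip.current_force(): force on the tool from outside, world axes, zero at the start.
- manip.current_ft_torque(): the same for the moment, N m.
- manip.current_grip_width(): opening from 0.0 (shut) to 1.0 (fully open).
- manip.current_grip_force(): force on a finger pad.
Only numpy, scipy, OpenCV 4.12 (cv2) and the standard library are available. Lean on these libraries where they do the work, as an engineer would, in place of code of your own. Each camera call takes 0.05 s, during which the arm holds its last target. There are 200 camera calls.

TASK

Get the oven fan's bearing ready for its shot of grease: first pick the two crumpled paper wads off its mounting plate and drop them into the open waste tub, so that no fluff gets to the fitting; then take the push-type grease gun out of its stand and press its coupler squarely onto the tilted grease nipple until it snaps. Push on in line with the nipple, against the gun's spring, until the nose is most of the way into the barrel, and finish there, still gripping the gun and holding it pressed in; leave the spanner, the tape and the small box where they are.

Things in the scene. Friction and masses are not known exactly. Their poses are not given: they have to be found in the camera images.
- bearing: Fan bearing, fixed. Origin on the bench, z up. Dark steel plate, own x -60 to 60, y -95 to 125 mm, top 12 mm up; the half at +y is bare but for the paper wads. Pedestal at own y -35 clamps a steel drum (diameter 52, axis along the plate's y, 62 mm up) by two straps of 61 mm diameter, 28 mm either side of its middle; 62 mm pulley at the -y end.
- nipple (a point): Centre of the 12 mm ball head of the brass grease nipple in the drum's middle, 51 mm from the drum axis. Its z axis is the nipple's axis, pointing out: it leans 20 to 37 degrees from upright to the plate's -x side (towards the robot) and does not give. Under the head a neck of 7 mm diameter, then a 17 mm hexagon whose top is 14 mm below this point.
- gun: Push-type grease gun, loose, 0.35 kg, round, standing nose down in its stand. Origin on its axis at the shoulder between handle and barrel; z from coupler to handle. Above it a grey ribbed handle, diameter 26, 46 mm long, and an end cap 31 x 6 mm; below, barrel diameter 40, 50 mm long, then the steel nose. Grip the handle firmly (60 N) with the fingers along the gun, fingertips just above the shoulder.
- coupler (a point): Point on the gun's axis in the coupler (belled end of the nose, 27 mm mouth, bore 21 narrowing to 15 mm) where the nipple head's centre lies when snapped on and against the seal: 11.5 mm inside the mouth, 98 mm below the gun's origin with the nose fully out. z: towards the handle. Three spring jaws yield at 4 to 12 N when the head is 9 to 5 mm short of this point, then close behind it.
- gun_nose (a joint): How far the nose is pushed into the barrel against its spring: 0 fully out, 0.012 m at the stop. The spring is preloaded: it yields from about 12 N and needs 16 to 17 N at 9 mm, so the jaws snap first.
- stand: Steel stand of the gun, fixed, origin at the centre of its underside: foot 88 mm, upright tube 46 mm outside, 31 mm inside, 72 mm high. The barrel's front rests on the tube's rim (gun's origin 122 mm above the bench), the nose hangs inside: lift the gun at least 65 mm straight up before moving aside.
- tub: Open round waste tub of plastic, loose, 0.3 kg, 92 mm high, mouth 108 mm inside, floor about 82 mm inside, 3 mm wall. Origin at the centre of its underside.
- wad_a_center (a point): Centre of the crumpled paper wad nearer the pedestal, a rigid lump about 40 mm across, 36 mm high and 12 g, with this point about 17 mm above the plate; can be gripped from any side.
- wad_b_center (a point): Centre of the other crumpled paper wad, about 37 mm across, 33 mm high and 12 g, with this point about 15 mm above the plate, near the plate's +y end.
- spanner: Open-ended spanner, 157 mm long, lying on the bench; bystander. Origin at the centre of its underside.
- tape: Roll of dark tape, 64 mm diameter, 19 mm high, lying flat; bystander. Origin at the centre of its underside.
- ferrule_box: Small box 32 x 48 x 19 mm; bystander. Origin at the centre of its underside.
- tower_pc: Black desktop computer tower, fixed bystander, 194 mm wide and 412 mm tall: it stands between the bearing and the right side of the bench, with its front about 530 mm ahead of the robot and its sides at y about -0.18 and 0.02 m. Keep the gripper this side of it when crossing. Origin at the centre of its underside.

How it is judged:
On the way, in this order (a step that is already met when the one before it is completed fails the run):
1. both paper wads lie in the waste tub, which stands upright (horizontal distance between each of wad_a_center, wad_b_center and tub below 0.055 m and z of each of wad_a_center, wad_b_center in the frame of tub below 0.085 m and angle between tub's own z axis and vertical below 0.2 rad), for 0.2 s.
2. the coupler is snapped squarely onto the nipple (distance between coupler and nipple below 0.003 m and angle between the z axis of coupler and the z axis of nipple, either way round below 0.14 rad), for 0.05 s.
3. the nose is pushed most of the way into the barrel (value of joint gun_nose above 0.007 m), for 0.2 s.
At the end, for the whole second after the job is handed in: Both wads are in the upright tub (centres within 55 mm of its axis and below its rim); the coupler's point is within 3 mm of the centre of the nipple's head and the gun within 8 degrees of the nipple's axis; the nose is pushed at least 7 mm into the barrel, and the fingers hold the gun (all of step 1 and all of step 2 and value of joint gun_nose above 0.007 m and contact force between the fingers and gun above 3 N); the arm keeps its last pose, push and grip.
It fails at once if the spanner is pushed away (over 40 mm) (distance of spanner from where it was at the start of the episode above 0.04 m).
It fails at once if the tape is pushed away (over 40 mm) (distance of tape from where it was at the start of the episode above 0.04 m).
It fails at once if the small box is pushed away (over 40 mm) (distance of ferrule_box from where it was at the start of the episode above 0.04 m).
It fails at once if the tub is knocked over (angle between tub's own z axis and vertical above 0.6 rad).
It also fails if it takes over 72 s, if anything falls off the work surface, if the arm or the gripper's body presses on something with over 40 N, if the wrist force passes 120 N, or if a joint passes its speed limit or range.

## Working session

There is one attempt and no reset: what is moved stays moved. The work goes in short steps, each a Python script; the robot and the scene stay as the last script left them, time stands still between calls to the robot, and variables do not carry over. Pictures are saved under pics/ and viewed, at most 10 in all, crops included, and the job is handed in when it is done.

```bash
mkdir -p pics; ls; cat > h.py <<'E'
import numpy as np, cv2
from bench import manip as m
def save(cam,name):
    p,d=m.grab_frame(cam); cv2.imwrite(f'pics/{name}.png',p[:,:,::-1]); np.savez(f'pics/{name}.npz',p=p,d=d); return p,d
def cloud(cam,d):
    c=m.get_calibration(cam);K=np.array(c['camera_matrix']);k=c['k1']
    v,u=np.mgrid[:400,:640]
    pts=np.stack([u,v],-1).reshape(-1,1,2).astype(float)
    n=cv2.undistortPoints(pts,K,np.array([k,0,0,0.]))[:,0]
    z=d.reshape(-1)
    X=np.c_[n[:,0]*z,n[:,1]*z,z]
    W=(X-np.array(c['t']))@np.array(c['R'])
    W[z<=0]=np.nan
    return W.reshape(400,640,3)
E
python3 - <<'E'
from h import *
for c in('top','side'):
    save(c,c+'0'); cal=m.get_calibration(c); print(c,np.round(-np.array(cal['R']).T@cal['t'],3),cal['k1'],cal['camera_matrix'][0])
    for n in('bearing','gun','stand','tub','wad_a_center','spanner','tape','ferrule_box','coupler'):
        print(n,[(np.round(r['at'],3).tolist(),round(r['confidence'],2)) for r in m.look_for(c,n)][:3])
E
```

```text
pics
top [0.359 0.022 1.627] -0.13500652707900745 [491.1528354    0.         329.49000685]
bearing [([0.507, 0.183, 0.015], 0.61)]
gun [([0.496, 0.428, 0.121], 0.6)]
stand [([0.484, 0.415, 0.008], 0.55), ([0.422, -0.024, 0.025], 0.31), ([0.437, -0.398, 0.022], 0.16)]
tub [([0.455, -0.275, 0.02], 0.65)]
wad_a_center []
spanner [([0.46, -0.078, 0.005], 0.77)]
tape [([0.422, -0.024, 0.023], 0.78), ([0.51, 0.14, 0.089], 0.59)]
ferrule_box [([0.437, -0.398, 0.02], 0.69), ([0.459, -0.076, 0.004], 0.35)]
coupler []
side [ 0.341 -0.774  0.82 ] 0.031958953555943075 [385.52686755   0.         320.01488625]
bearing [([0.5, 0.113, 0.016], 0.71), ([0.486, 0.412, 0.01], 0.68)]
gun [([0.488, 0.421, 0.12], 0.81), ([0.501, 0.112, 0.017], 0.22)]
stand [([0.49, 0.415, 0.013], 0.61)]
tub [([0.453, -0.238, 0.053], 0.77)]
wad_a_center []
spanner [([0.458, -0.079, 0.008], 0.76)]
tape [([0.416, -0.032, 0.019], 0.86)]
ferrule_box [([0.434, -0.401, 0.019], 0.72)]
coupler []
```

View pics/top0.png

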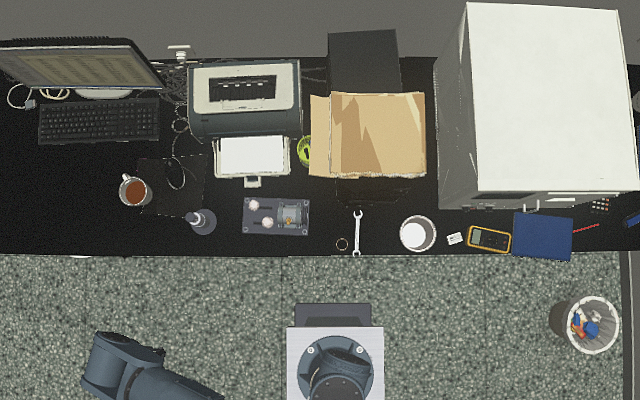

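View pics/side0.png

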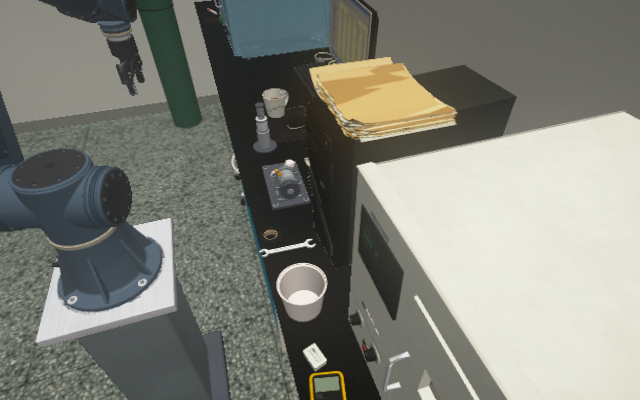

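The top picture shows the plate at about px (243–310, 197–235), the wads at (254,204) and (268,223), the gun at (199,220), and the tub at (418,233). The nipple is near (289,215). In the side picture the plate is at (285,185). Next I'll measure these from the depth.

```bash
python3 - <<'E'
from h import *
out=[]
for c,(u0,v0,u1,v1) in (('top',(170,190,320,245)),('side',(240,95,320,215))):
    z=np.load(f'pics/{c}0.npz');W=cloud(c,z['d']);np.save(f'pics/{c}W.npy',W)
    s=5 if c=='top' else 4.9
    out.append(cv2.resize(z['p'][v0:v1,u0:u1,::-1],None,fx=s,fy=s,interpolation=cv2.INTER_CUBIC))
    X=W.reshape(-1,3);col=z['p'].reshape(-1,3).astype(int)
    box=lambda a,b,cc,d,e,f:(X[:,0]>a)&(X[:,0]<b)&(X[:,1]>cc)&(X[:,1]<d)&(X[:,2]>e)&(X[:,2]<f)
    # plate top
    k=box(.38,.6,.02,.33,.006,.020); P=X[k]; 
    r=cv2.minAreaRect((P[:,:2]*1000).astype(np.float32)); print(c,'plate',k.sum(),r,'z',np.median(P[:,2]))
    # wads: high & bright on +y half
    k=box(.4,.6,.13,.31,.020,.06)&(col.min(1)>90); P=X[k]
    if k.sum():
        import scipy.cluster.vq as vq
        ce,l=vq.kmeans2(P,np.array([[.50,.19,.03],[.53,.24,.03]]),minit='matrix')
        for i in (0,1): q=P[l==i]; print(' wad',len(q),q.min(0).round(3),q.max(0).round(3),q.mean(0).round(3))
    k=box(.42,.56,.33,.47,.1,.2);P=X[k]; print(' gun',k.sum(),P.min(0).round(3),P.max(0).round(3)); 
    q=P[P[:,2]>.164]; print(' cap',len(q),q.mean(0).round(3) if len(q) else '',q.min(0).round(3),q.max(0).round(3))
    k=box(.36,.56,-.36,-.17,.08,.1);P=X[k];print(' tub rim',k.sum(),P.min(0).round(3),P.max(0).round(3))
    k=box(.4,.6,.03,.2,.085,.16);P=X[k];cc=col[k];br=(cc[:,0]>cc[:,2]*1.5)&(cc[:,0]>70)
    print(' hi',k.sum(),'brass',np.c_[P[br].round(3)].tolist()[:25], 'top',P[np.argsort(-P[:,2])[:6]].round(3).tolist())
a,b=out; print(a.shape,b.shape)
H=a.shape[0]+0; cv2.imwrite('pics/c1.png',a); cv2.imwrite('pics/c2.png',b)
E
```

```text
top plate 1743 ((491.96978759765625, 175.61790466308594), (215.79859924316406, 307.6353454589844), 0.08873236924409866) z 0.012001405340730307
 wad 160 [0.455 0.13  0.02 ] [0.548 0.265 0.055] [0.494 0.195 0.035]
 wad 104 [0.465 0.2   0.02 ] [0.568 0.298 0.05 ] [0.545 0.264 0.035]
 gun 177 [0.475 0.415 0.102] [0.515 0.448 0.18 ]
 cap 77 [0.495 0.435 0.174] [0.482 0.421 0.166] [0.51  0.448 0.18 ]
 tub rim 286 [ 0.393 -0.354  0.08 ] [ 0.559 -0.182  0.1  ]
 hi 299 brass [[0.498, 0.145, 0.093], [0.497, 0.141, 0.103], [0.495, 0.151, 0.096], [0.495, 0.147, 0.097], [0.495, 0.145, 0.091], [0.494, 0.141, 0.099], [0.495, 0.138, 0.097], [0.491, 0.15, 0.099], [0.491, 0.147, 0.099], [0.491, 0.144, 0.098], [0.491, 0.141, 0.098], [0.492, 0.139, 0.087], [0.487, 0.146, 0.113], [0.487, 0.143, 0.11], [0.487, 0.14, 0.107], [0.489, 0.139, 0.087], [0.485, 0.15, 0.103], [0.484, 0.146, 0.108], [0.484, 0.143, 0.108], [0.484, 0.14, 0.112], [0.481, 0.15, 0.107], [0.481, 0.146, 0.106], [0.481, 0.143, 0.112], [0.481, 0.14, 0.109], [0.478, 0.147, 0.105]] top [[0.487, 0.146, 0.113], [0.481, 0.143, 0.112], [0.484, 0
[... 582 characters left out ...]
4, 0.111], [0.489, 0.176, 0.086], [0.475, 0.146, 0.108], [0.477, 0.145, 0.108], [0.48, 0.143, 0.109], [0.483, 0.141, 0.109], [0.49, 0.168, 0.087], [0.476, 0.14, 0.108], [0.48, 0.142, 0.105], [0.482, 0.142, 0.105], [0.49, 0.15, 0.097], [0.479, 0.142, 0.102], [0.482, 0.142, 0.101], [0.485, 0.143, 0.1], [0.489, 0.144, 0.098], [0.491, 0.143, 0.098], [0.494, 0.142, 0.098], [0.482, 0.141, 0.098], [0.485, 0.144, 0.095], [0.488, 0.142, 0.095], [0.49, 0.137, 0.099], [0.494, 0.141, 0.095], [0.497, 0.143, 0.093], [0.482, 0.145, 0.091]] top [[0.481, 0.144, 0.111], [0.483, 0.141, 0.109], [0.48, 0.143, 0.109], [0.478, 0.149, 0.108], [0.477, 0.145, 0.108], [0.475, 0.146, 0.108]]
(275, 750, 3) (588, 392, 3)
```

View pics/c1.png

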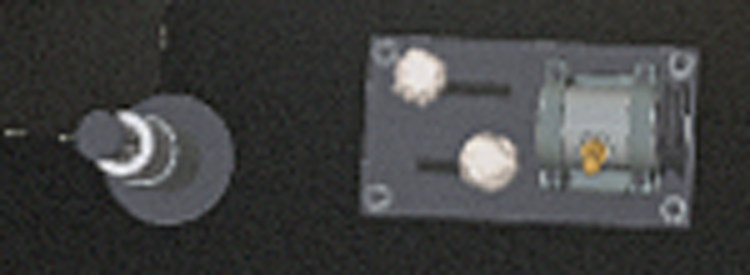

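View pics/c2.png

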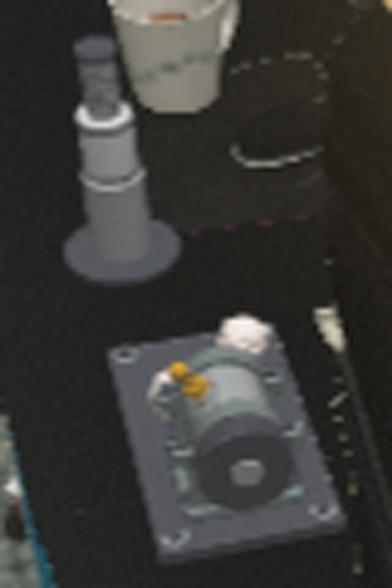

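The crops show the plate corners at c1 (373,37), (697,47), (688,227) and (361,213). The wads are at (419,75) and (488,161), and the brass ball is at (591,163) below its hexagon. In the side crop the ball is at (178,371) and the gun cap at (95,48).

```bash
cat >> h.py <<'E'
def ray(cam,u,v):
    c=m.get_calibration(cam);K=np.array(c['camera_matrix'])
    n=cv2.undistortPoints(np.array([[[u,v]]],float),K,np.array([c['k1'],0,0,0.]))[0,0]
    R=np.array(c['R']); d=R.T@np.array([n[0],n[1],1]); return -R.T@np.array(c['t']),d/np.linalg.norm(d)
def onz(cam,u,v,z):
    o,d=ray(cam,u,v); return o+d*(z-o[2])/d[2]
def tri(p,q):
    (a,d),(b,e)=p,q; A=np.c_[d,-e]; s=np.linalg.lstsq(A,b-a,rcond=None)[0]; P=a+d*s[0];Q=b+e*s[1]; return (P+Q)/2,np.linalg.norm(P-Q)
E
python3 - <<'E'
from h import *
T=lambda x,y,z:onz('top',170+(x+.5)/5-.5,190+(y+.5)/5-.5,z)
S=lambda x,y:(240+(x+.5)/4.9-.5,95+(y+.5)/4.9-.5)
c=[T(*p,.012) for p in((373,37),(697,47),(688,227),(361,213))]
for p in c: print(p.round(4))
print('edges',[round(np.linalg.norm(c[i]-c[(i+1)%4]),4) for i in range(4)])
# plate y axis = from -y end (right) to +y end (left)
d=(c[0]-c[1])+(c[3]-c[2]); e=(c[0]-c[3])+(c[1]-c[2])
yaw=np.arctan2(-d[0],d[1]); yaw2=np.arctan2(e[1],e[0]); print('yaw',yaw,yaw2)
yw=(yaw*2+yaw2)/3; ey=np.array([-np.sin(yw),np.cos(yw),0]);ex=np.array([np.cos(yw),np.sin(yw),0])
mid=sum(c)/4; org=mid-15e-3*ey; org[2]=0; print('origin',org.round(4))
print('side corners onz', [onz('side',*S(*p),.012).round(4) for p in((345,520),(160,557),(112,352))])
ball=tri(ray('top',170+591/5,190+163/5),ray('side',*S(178,371))); print('ball',ball)
ax=org-35e-3*ey; ax[2]=.062
r=ball[0]-ax; print('rel own',r@ex,r@ey,r[2],np.linalg.norm(r),'lean',np.degrees(np.arctan2(-(r@ex),r[2])))
# colour based ball: segment
for cam in('top','side'):
    z=np.load(f'pics/{cam}0.npz');h=cv2.cvtColor(z['p'],cv2.COLOR_RGB2HSV);W=np.load(f'pics/{cam}W.npy')
    k=(h[...,0]>10)&(h[...,0]<28)&(h[...,1]>120)&(W[...,2]>.08)&(W[...,2]<.13)&(abs(W[...,1]-.145)<.03)&(abs(W[...,0]-.49)<.04)
    vu=np.argwhere(k); print(cam,len(vu),vu.min(0),vu.max(0))
for n,p,zz in(('b',(419,75),.030),('a',(488,161),.032)): print(n,T(*p,zz).round(4))
print('cap top',T(101,134,.174), 'side',onz('side',*S(95,48),.174),'stand foot',T(170,159,.005))
t=np.load('pics/topW.npy').reshape(-1,3);s=np.load('pics/sideW.npy').reshape(-1,3)
for X in(t,s):
    P=X[(X[:,2]>.086)&(X[:,2]<.097)&(abs(X[:,0]-.46)<.09)&(abs(X[:,1]+.265)<.1)]
    print('tub',len(P),cv2.minEnclosingCircle((P[:,:2]*1000).astype(np.float32)),np.median(P,0))
    P=P[:,:2];A=np.c_[2*P,np.ones(len(P))];q=np.linalg.lstsq(A,(P**2).sum(1),rcond=None)[0];print(q[:2],np.sqrt(q[2]+q[:2]@q[:2]))
E
```

```text
[0.5759 0.2977 0.012 ]
[0.5685 0.0817 0.012 ]
[0.4492 0.0875 0.012 ]
[0.4588 0.3036 0.012 ]
edges [np.float64(0.2161), np.float64(0.1194), np.float64(0.2163), np.float64(0.1173)]
yaw -0.03933802831750426 -0.04946806096307139
origin [0.5125 0.1776 0.    ]
side corners onz [array([0.5648, 0.0813, 0.012 ]), array([0.4461, 0.0855, 0.012 ]), array([0.459, 0.302, 0.012])]
ball (array([0.4811026 , 0.14279454, 0.10751856]), np.float64(0.00278062651327351))
rel own -0.02984276425068731 -0.0011566335772545536 0.045518564283682894 0.05444141873428635 lean 33.24954733281527
top 19 [219 287] [224 290]
side 27 [169 275] [175 281]
b [0.5482 0.2637 0.03  ]
a [0.4914 0.2173 0.032 ]
cap top [0.49602424 0.43380741 0.174     ] side [0.49311568 0.43424429 0.174     ] stand foot [0.49517765 0.43418334 0.005     ]
tub 212 ((475.8090515136719, -289.9088134765625), 94.7118148803711) [ 0.45508451 -0.27111018  0.09088586]
[ 0.45608337 -0.26861425] 0.056019972300232826
tub 430 ((494.3843688964844, -264.581787109375), 106.65579223632812) [ 0.45353063 -0.24475477  0.09064296]
[ 0.46370974 -0.26232629] 0.0625829628591707
```

```bash
cat >> h.py <<'E'
def rot(y,z):
    z=np.array(z,float);z/=np.linalg.norm(z);y=np.array(y,float);y-=z*(y@z);y/=np.linalg.norm(y);return np.c_[np.cross(y,z),y,z]
E
python3 - <<'E'
from h import *
print(np.round(m.current_tcp_rot(),2).tolist(), m.current_time())
def best(p,y,z):
    q0=m.current_qpos();o=[]
    for s in(1,-1):
        R=rot(np.array(y)*s,z);q=m.inverse_kinematics(p,R)
        if q is not None:o.append((np.abs(np.array(q)-q0).max(),s,R,np.round(q,2)))
    o.sort(key=lambda t:t[0]);print([(round(a[0],2),a[1],a[3].tolist()) for a in o]);return o[0][2]
t=np.radians(15); z=np.array([0,-np.sin(t),-np.cos(t)])
p=np.array([.491,.219,.021])
R=best(p-.1*z,[1,0,0],z)
m.move_ptp(p-.1*z,R); m.move_l(p,max_speed=.15)
print('F',np.round(m.current_force(),1))
m.set_gripper(0,25); print('w',m.current_grip_width(),m.current_grip_force())
m.move_l(p+[0,0,.13],max_speed=.3)
print('w',m.current_grip_width(),m.current_grip_force(),m.current_time())
save('top','t1');save('side','s1')
im=np.hstack([cv2.resize(cv2.imread('pics/t1.png')[150:290,200:340],(400,400)),cv2.resize(cv2.imread('pics/s1.png')[60:220,220:380],(400,400))]);cv2.imwrite('pics/v1.png',im)
E
```

```text
[[-0.97, 0.23, 0.0], [0.23, 0.97, 0.0], [-0.0, 0.0, -1.0]] 1.0
[(np.float64(0.77), 1, [0.49, 0.56, 1.67, -0.27, 1.06, 0.64]), (np.float64(2.42), -1, [0.49, 0.56, 1.67, -0.27, 1.06, -2.51])]
F [0.1 0.3 0. ]
w 0.41869122053324037 24.395189217757434
w 0.4242599531279873 25.026426671538502 4.6583
```

View pics/v1.png

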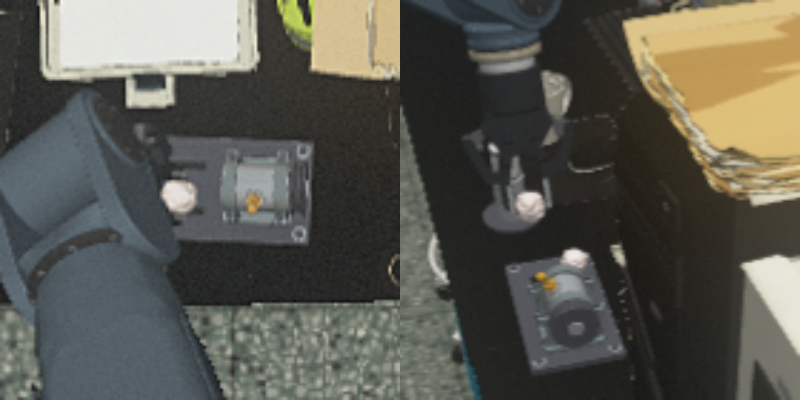

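The view shows wad a held in the fingers, at about (530,205) on the right. Wad b is still on the plate. Next is wad a into the tub, then wad b the same way.

```bash
cat >> h.py <<'E'
def to_tub(R,off):
    m.move_l([.42,.08,.2],R,max_speed=.4)
    m.move_l([.42,-.25,.2],R,max_speed=.4)
    m.move_l([.457+off,-.268,.112],R,max_speed=.3)
    m.set_gripper(.68); m.dwell(.1)
    m.move_l([.43,-.255,.2],R,max_speed=.4)
E
python3 - <<'E'
from h import *
R=rot([1,.25,0],[0,0,-1])
to_tub(R,.0); print(m.current_time(),m.current_qpos())
m.move_l([.42,.08,.2],max_speed=.45)
m.set_gripper(1.0)
Rb=rot([0.25,1,0],[0,0,-1])
p=np.array([.547,.264,.016])
m.move_ptp(p+[0,0,.1],Rb); m.move_l(p,max_speed=.15); print('F',np.round(m.current_force(),1))
m.set_gripper(0,25); print('w',m.current_grip_width(),m.current_grip_force())
m.move_l(p+[-.05,-.02,.15],max_speed=.3)
print('w',m.current_grip_width(),m.current_grip_force(),m.current_time())
if m.current_grip_width()>.2:
    to_tub(Rb,0)
print(m.current_time())
save('top','t2');save('side','s2')
im=np.hstack([cv2.resize(cv2.imread('pics/t2.png')[150:290,350:490],(400,400)),cv2.resize(cv2.imread('pics/s2.png')[200:360,220:380],(400,400))]);cv2.imwrite('pics/v2.png',im)
E
```

```text
7.95 [-6.28633212e-01  2.94647695e-01  1.81180732e+00 -4.68746843e-05
  1.03181994e+00 -8.73404566e-01]
F [-0.  -0.7 -0.5]
w 0.389957494486596 24.532256238162518
w 0.3849714707986152 24.87984367646277 12.375
15.3417
```

View pics/v2.png

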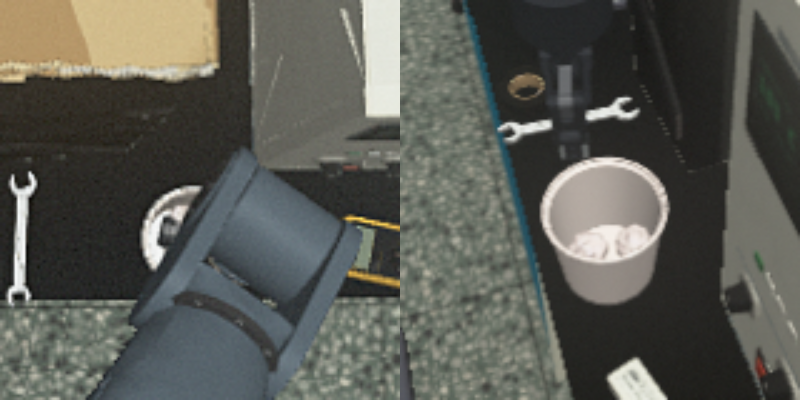

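Both wads lie in the tub, at (590,243) and (632,238) in the right half. Now I'll take the gun and refine the nipple's lean while the arm is clear.

```bash
python3 - <<'E'
from h import *
ex=np.array([np.cos(.043),-np.sin(.043),0]);ey=np.array([np.sin(.043),np.cos(.043),0])
A={}
S=lambda x,y:(240+(x+.5)/4.9-.5,95+(y+.5)/4.9-.5)
org={'top':np.array([.5125,.1776,0]),'side':np.array([.5103,.1763,0])}
z0={c:np.load(f'pics/{c}0.npz')['p'] for c in org}
for c in org:
    p=z0[c]; lab=p.astype(int); b=lab[...,0]-lab[...,2]
    u0,v0=(283,215) if c=='top' else (271,165)
    roi=b[v0:v0+14,u0:u0+14]; print(c,u0,v0);print(roi)
    ax=org[c]-.035*ey; ax[2]=.062
    u,v=(170+(591.5)/5-.5,190+163.5/5-.5) if c=='top' else S(178,371)
    o,d=ray(c,u,v)
    # closest lean to ray
    L=np.radians(np.arange(18,40,.5)); B=[ax+.051*(-np.sin(l)*ex+[0,0,np.cos(l)]) for l in L]
    e=[np.linalg.norm(np.cross(x-o,d)) for x in B]; i=int(np.argmin(e)); print(c,'lean',np.degrees(L[i]),e[i],B[i].round(4), [(np.degrees(L[j]),round(e[j]*1e3,1)) for j in range(12,40,4)])
# gun
m.move_l([.42,.08,.24],max_speed=.45); m.set_gripper(1.0)
print('ik',[None if m.inverse_kinematics([.42,.147,.2],rot(y,[.53,-.02,-.85])) is None else np.round(m.inverse_kinematics([.42,.147,.2],rot(y,[.53,-.02,-.85])),2).tolist() for y in([0,1,0],[1,0,0],[-1,0,0])])
Rg=rot([0,1,0],[0,0,-1])
g=np.array([.4948,.434,.126])
m.move_l([.45,.4,.26],Rg,max_speed=.45); m.move_l(g+[0,0,.08],max_speed=.3); m.move_l(g,max_speed=.12)
print('F',np.round(m.current_force(),1)); m.set_gripper(0,60)
print('w',m.current_grip_width(),m.current_grip_force(),np.round(m.current_force(),1),m.current_time())
E
```

```text
top 283 215
[[ -5  -9  -8 -10 -10  -9  -6  -8  -6 -10  -8  -9  -6 -10]
 [ -1  -8  -7  -4  -4 -11 -10  -3  -7 -10  -5  -9  -6 -12]
 [  0  -2  -2  -6  -7  18  11  -5  -7  -5  -2  -7  -5 -11]
 [  1   1  -2   6  51  77  65  29   1  -3  -4   0  -5  -6]
 [  0   0  -8  69 109 100 100  81  16  -4  -2  -4   0  -4]
 [  2   3 -10  86  97  73  91 102  24  -1   0   1   0  -4]
 [  2  -1  -9  46  99  91  74 117   8  -3   0   2   0  -4]
 [ -1  -1  -8  44 111 108  91  50  -5  -3   2   1  -1  -4]
 [ -1  -5 -10  43 120 115 104  -9  -9   0   3   3   1   0]
 [ -6  -9 -17 -11  80  66  32 -17 -12 -10 -11 -10  -6  -3]
 [ -1 -13 -16 -19  -3  -9 -17 -15 -11 -12 -12 -15  -9  -9]
 [ -8 -11 -10 -14 -14 -19 -18 -14 -12 -14 -13 -12  -7  -8]
 [ -3  -9  -5  -6  -9  -8  -8  -6  -9  -9  -8  -9  -5 -14]
 [ -6  -4  -6  -3  -4  -1  -4  -4  -6  -6  -5  -3   0  -8]]
top lean 32.0 0.0003182098461286151 [0.484  0.1438 0.1053] [(np.float64(24.000000000000004), np.float64(6.6)), (np.float64(26.0), np.float64(4.9)), (np.float64(28.0), np.float64(3.3)), (np.float64(29.999999999999996), np.float64(1.7)), (np.float64(32.0), np.flo
[... 780 characters left out ...]
7  45  47  14  -3  -2  -4]
 [  3   2  -5  -4  -5  -4  -4  -1   0  -1  -2  -1  -2  -5]
 [  4   4  -4  -3  -3  -4  -3  -1  -2  -1  -2  -4  -6  -8]]
side lean 33.0 0.002603880185071973 [0.481  0.1425 0.1048] [(np.float64(24.000000000000004), np.float64(8.5)), (np.float64(26.0), np.float64(6.8)), (np.float64(28.0), np.float64(5.2)), (np.float64(29.999999999999996), np.float64(3.8)), (np.float64(32.0), np.float64(2.8)), (np.float64(34.0), np.float64(2.7)), (np.float64(36.0), np.float64(3.7))]
ik [[0.35, 0.03, 2.27, -0.58, 0.38, -0.72], [0.35, 0.03, 2.27, -0.58, 0.38, 0.83], [0.35, 0.03, 2.27, -0.58, 0.38, -2.31]]
F [-0.8 -0.4  0.1]
w 0.29778883896230396 58.602985963225365 [-0.5  2.5  1.3] 19.6833
```

```bash
cat >> h.py <<'E'
EX=np.array([np.cos(.043),-np.sin(.043),0]);LEAN=np.radians(32.5)
N=-np.sin(LEAN)*EX+np.array([0,0,np.cos(LEAN)])
RN=rot([0.043,1,0],-N)
BALL=np.array([.4825,.143,.1048]); L=.102
E
python3 - <<'E'
from h import *
m.move_l([.4948,.434,.226],max_speed=.2)
print('F',np.round(m.current_force(),1),m.current_grip_width())
m.move_l([.40,.25,.27],RN,max_speed=.25)
m.move_l(BALL+N*(L+.035),RN,max_speed=.2); m.dwell(.3)
print('F',np.round(m.current_force(),2),m.current_grip_width(),m.current_time(),m.current_ee_pos(),BALL+N*(L+.035))
p,d=save('top','t3');q,e=save('side','s3')
im=np.hstack([cv2.resize(p[185:265,240:320,::-1],(400,400),interpolation=cv2.INTER_CUBIC),cv2.resize(q[115:195,235:315,::-1],(400,400),interpolation=cv2.INTER_CUBIC)]);cv2.imwrite('pics/v3.png',im)
# predicted pixels
def proj(c,X):
    k=m.get_calibration(c);r,_=cv2.Rodrigues(np.array(k['R']));return cv2.projectPoints(np.array([X]),r,np.array(k['t']),np.array(k['camera_matrix']),np.array([k['k1'],0,0,0.]))[0].ravel().round(1)
C=BALL+N*.035
for c in('top','side'): print(c,'ball',proj(c,BALL),'mouth',proj(c,C-N*.0115),'origin',proj(c,C+N*.098))
E
```

```text
F [-0.8 -0.3 -3.2] 0.2941088658749709
F [ 0.54  0.17 -3.54] 0.2970358886397376 22.3583 [0.4090161  0.14677779 0.22057313] [0.408958   0.14616426 0.22034463]
top ball [288.2 222.7] mouth [287.5 226.3] origin [283.9 244.4]
side ball [276.9 170.8] mouth [272.1 166.3] origin [247.8 143.4]
```

View pics/v3.png

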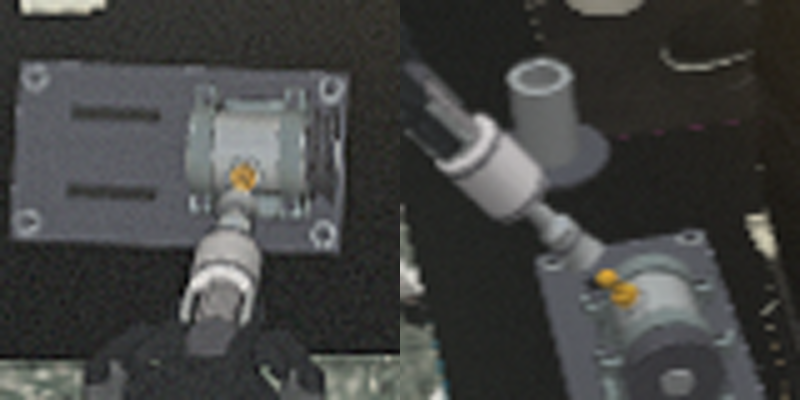

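The gun is lined up in both views. The mouth sits at about (590,260) in the side half and the ball at (607,280), on the same axis. Now I'll press on in small steps, watching the force.

```bash
cat >> h.py <<'E'
def push(s,off,F0,send,fstop,dz=.001,k=1.5e-4):
    while s>send:
        s-=dz; m.move_l(BALL+N*(L+s)+off,RN,max_speed=.015); m.dwell(.05)
        F=np.array(m.current_force())-F0; a=F@N; lat=F-a*N
        act=(np.array(m.current_ee_pos())-BALL)@N-L
        print(f'{s*1e3:.1f} act {act*1e3:.1f} ax {a:.1f} lat x\' {lat@RN[:,0]:.1f} y\' {lat@RN[:,1]:.1f} w {m.current_grip_width():.3f} off {np.round(off*1e3,1)}')
        if a>fstop or np.linalg.norm(lat)>12: break
        if np.linalg.norm(lat)>1: off=off+k*lat
    print('t',m.current_time()); np.savez('st.npz',s=s,off=off,F0=F0); return s,off
E
python3 - <<'E'
from h import *
F0=np.array(m.current_force())
m.move_l(BALL+N*(L+.016),RN,max_speed=.05); m.dwell(.1)
print('dF',np.round(np.array(m.current_force())-F0,2))
push(.016,np.zeros(3),F0,-.006,14.5)
E
```

```text
dF [ 1.09 -0.56  0.73]
15.0 act 15.1 ax -2.0 lat x' -0.3 y' 0.0 w 0.301 off [0. 0. 0.]
14.0 act 14.0 ax 0.8 lat x' 0.1 y' 0.4 w 0.301 off [0. 0. 0.]
13.0 act 13.0 ax 0.2 lat x' 0.2 y' -0.6 w 0.300 off [0. 0. 0.]
12.0 act 12.0 ax -0.8 lat x' -0.9 y' -0.4 w 0.299 off [0. 0. 0.]
11.0 act 11.0 ax -0.7 lat x' -0.8 y' -0.3 w 0.297 off [0. 0. 0.]
10.0 act 10.0 ax 0.9 lat x' -1.0 y' 1.7 w 0.302 off [0. 0. 0.]
9.0 act 9.0 ax 2.8 lat x' -0.6 y' 1.7 w 0.295 off [0.1 0.2 0.1]
8.0 act 8.0 ax 3.6 lat x' -0.4 y' 0.7 w 0.301 off [0.2 0.5 0.1]
7.0 act 7.0 ax 2.7 lat x' 0.0 y' -0.3 w 0.302 off [0.2 0.5 0.1]
6.0 act 5.9 ax 2.2 lat x' -0.6 y' 1.0 w 0.302 off [0.2 0.5 0.1]
5.0 act 4.9 ax -0.9 lat x' -1.6 y' 0.8 w 0.295 off [0.3 0.6 0.2]
4.0 act 3.9 ax -2.6 lat x' -0.6 y' 0.4 w 0.299 off [0.5 0.7 0.3]
3.0 act 2.9 ax -2.8 lat x' -0.4 y' 0.6 w 0.299 off [0.5 0.7 0.3]
2.0 act 1.9 ax -4.4 lat x' -0.5 y' -0.7 w 0.300 off [0.5 0.7 0.3]
1.0 act 0.9 ax -5.4 lat x' -0.2 y' -0.0 w 0.302 off [0.5 0.7 0.3]
-0.0 act -0.0 ax -4.8 lat x' 0.6 y' 2.2 w 0.298 off [0.5 0.7 0.3]
-1.0 act -0.8 ax 5.0 lat x' -0.2 y' 0.5 w 0.294 off [0.4 1.1 0.3]
-2.0 act -1.7 ax 12.9 lat x' 0.7 y' -1.4 w 0.297 off [0.4 1.1 0.3]
-3.0 act -2.6 ax 13.3 lat x' 0.7 y' 0.1 w 0.299 off [0.3 0.9 0.2]
-4.0 act -3.6 ax 14.5 lat x' 1.5 y' -0.3 w 0.299 off [0.3 0.9 0.2]
t 29.0917
```

The jaws snapped on and the seal made contact at about -1 mm. The spring is now yielding, so I'll go on to about 9–9.5 mm of nose travel.

```bash
python3 - <<'E'
from h import *
z=np.load('st.npz')
s,off=push(float(z['s']),z['off'],z['F0'],-.0108,19)
m.dwell(.6); F=np.array(m.current_force())-z['F0']; print('ax',F@N,m.current_grip_force())
p,d=save('top','t4');q,e=save('side','s4')
im=np.hstack([cv2.resize(p[185:265,240:320,::-1],(400,400),interpolation=cv2.INTER_CUBIC),cv2.resize(q[115:195,235:315,::-1],(400,400),interpolation=cv2.INTER_CUBIC)]);cv2.imwrite('pics/v4.png',im)
E
```

```text
-5.0 act -4.6 ax 14.7 lat x' 0.9 y' 0.0 w 0.299 off [0.3 0.9 0.2]
-6.0 act -5.6 ax 16.0 lat x' 1.6 y' 0.3 w 0.297 off [0.3 0.9 0.2]
-7.0 act -6.6 ax 15.9 lat x' 0.3 y' -0.7 w 0.299 off [0.1 0.9 0.1]
-8.0 act -7.5 ax 15.9 lat x' 1.0 y' -0.3 w 0.299 off [0.1 0.9 0.1]
-9.0 act -8.5 ax 16.5 lat x' 0.4 y' 0.1 w 0.298 off [ 0.   0.9 -0. ]
-10.0 act -9.5 ax 16.8 lat x' -0.1 y' -0.2 w 0.298 off [ 0.   0.9 -0. ]
-11.0 act -10.5 ax 17.3 lat x' 0.5 y' -0.2 w 0.300 off [ 0.   0.9 -0. ]
t 31.1917
ax 17.575368016996787 59.31962013244629
```

View pics/v4.png

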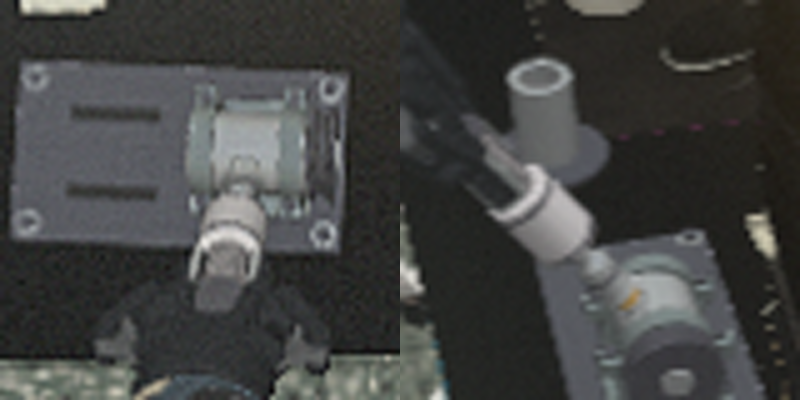

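The coupler covers the nipple, at (600,270) in the side half, with only a little of the brass hexagon still showing. The gun is in line and the nose is well into the barrel. The force of about 17 N matches 9 mm of travel, so I'm handing the job in.

```bash
python3 -c "
from h import *
print(m.sign_off())"
```

```text
the job is handed in; nothing more can be done
None
```

I handed the job in at about 32 s of the 72 s, with no verdict shown: both wads are in the tub, and the gun is snapped on the nipple, still gripped and pressed in about 9 mm (estimated from about 17 N of push).

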